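# Find the loaded lens canister by its weight

## Robot

A 6-joint arm with a two-finger parallel gripper is mounted at the origin on a cart in front of the work surface, level with it; the furniture and walls round the work are solid. World frame = base frame: x ahead of the robot, y to its left, z up, the work surface at z = 0. Lengths are in m, angles in rad, forces in N, time in s.
With the tool pointing down it reaches from about 0.35 to 0.725 m from the base axis. Payload 4.3 kg.
Tool frame: the origin (TCP) lies at the very end of the fingers, on their centre line; the grasp point (between the pads) lies 19 mm behind it; z points along the fingers, y is the line along which they close (so a half turn about z gives the same grasp; the last joint's range is limited). The gripper opens to 85 mm and grips with 20 to 120 N. Pads are 22 mm wide; open, the fingers measure 114 mm over their backs; the gripper's body (76 mm by 85 mm) begins 54 mm behind the grasp point. The pads swing forward as they close: fully open they stand 13 mm farther back than shut.
Start: joints at [1.198, 0.377, 0.081, 1.274, 0, 1.46], TCP at [0.149, 0.555, 0.231] pointing down, gripper open.
Joint ranges: [-2.72, 2.72], [-0.84, 1.66], [-1.02, 1.22], [-1.77, 2.12], [-1.37, 1.28], [-3.14, 3.14]. Speed limits (rad/s): [2.57, 2.57, 3.14, 3.14, 3.14, 3.14].

## Interface

Orientations are given as a unit quaternion [x, y, z, w].
In Python, from station import telemetry, imaging, workorder gives the robot as it stands. The module is installed in compiled form; this text tells all that it offers.
- The arm moves only by the tool send_rows, never from a script. Its argument "deltas" is a list of rows, each a list of 5 numbers: the shift along the world's x, y, z each as a share of 1000 mm, from -1 to 1, then the turn about the world's z as a share of 90 degrees, from -1 to 1, then the closure, from -1 (fully open) to 1 (shut). In form: [[tx, ty, tz, yaw, claw], ...]. A call has 1 to 12 rows; each row is the pose to reach, as a shift and turn from the pose commanded when the call began; what a row does not reach only later rows make up. A row lasts 1/10 s, in which the tool goes at most 50 mm and 8.59 degrees, less where a joint would pass 70% of its speed; a pose out of reach is approached as far as the arm can. A call with a number of a shift or a turn outside -1 to 1 is refused whole. A call with a gripper value outside its range is refused whole. The fingers move at their own pace and stop on an object; the grip force is fixed at half the most. Time passes only in rows, so rows that repeat a pose let the fingers close. It gives the time, the measured TCP pose, the force, the opening and the grip force at its end, in the units of the state.
- telemetry.get_obs(): the state, without advancing time (a new reading comes with each control period).
- imaging.snapshot(name): name is "scene" or "top"; returns (picture, depth): 400x640x3 uint8, blue, green, red; 400x640 float32, m along the optical axis (not along the pixel's ray), 0 where there is no reading.
- imaging.camera_params(name): a dict with "K" (3x3 intrinsics, pixels), "dist" ([k1, k2, p1, p2, k3] as OpenCV has them; the pictures are not rectified), "xyz" and "attitude" of the camera in the world. Camera axes: x right, y up, looking along -z (the intrinsics and any distortion apply to the point x, -y, -z); pixel columns grow to the right and rows downward; lengths in m; the calibration is good to about 2 mm. A picture is of the moment at which its call begins. camera_params takes no time and is no camera call.
- workorder.close_job(): hands the job in; it is judged then, once.
The state is a dict: "time": time; "q": joint angles; "joint_velocities": joint speeds; "joint_torque": joint torques, N m; "eef_pos": TCP position; "tcp_rot": TCP orientation; "ft_force": force on the tool from outside, world axes, zero at the start; "wrist_torque": the same for the moment, N m; "gripper_width": finger opening in m; "gripper_force": force on a finger pad.
Only numpy, scipy, OpenCV 4.12 (cv2) and the standard library are available. Lean on these libraries where they do the work, as an engineer would, in place of code of your own. Each camera call takes 0.05 s, during which the arm holds its last target. There are 200 camera calls.

## Task

Three identical closed lens canisters stand in the steel tray, and one of them holds the heavy lens. Heft them one at a time from left to right (as seen from the robot): lift each clear of the tray by at least 5 cm to feel its weight and stand it upright in the tray again before you go to the next; then hold up the heaviest one, upright and still, at least 15 cm above the tray, and finish while holding it there, with the other two standing upright in the tray (if the last one hefted is the heaviest, it may stay in the grip). Never tip a canister over, and leave the eyepiece, the objective and the black canister alone.

Things in the scene. Friction and masses are not known exactly. Their poses are not given: they have to be found in the camera images.
- canister_left: the left of three identical closed lens canisters (largest y): white plastic, ribbed grey screw lid (fixed), 50 mm diameter (lid 51), 80 mm tall, upright. Origin: centre of its underside, z up along its axis. Grip the white body, 0 to 60 mm above the underside. All three weigh differently, 0.13 to 0.55 kg; which is heaviest changes from start to start and cannot be seen.
- canister_middle: the middle of three identical closed lens canisters (between the other two): white plastic, ribbed grey screw lid (fixed), 50 mm diameter (lid 51), 80 mm tall, upright. Origin: centre of its underside, z up along its axis. Grip the white body, 0 to 60 mm above the underside. The heaviest canister is at least 0.2 kg heavier than either of the others.
- canister_right: the right of three identical closed lens canisters (smallest y): white plastic, ribbed grey screw lid (fixed), 50 mm diameter (lid 51), 80 mm tall, upright. Origin: centre of its underside, z up along its axis. Grip the white body, 0 to 60 mm above the underside. The content of each is loose, with a few mm of play.
- tray: low fixed steel tray with a blue liner, 130 x 280 mm, rim 12 mm high, 4 mm thick; origin: centre of its underside, on the bench. The canisters stand on the liner, 8 mm above the bench, in a row along the tray's y axis (right to left; x points away from the robot), about 100 mm apart (84 to 116), within 10 mm of the middle line in x.
- eyepiece: black eyepiece, 39 mm wide, 63 mm tall, standing behind the tray between the objective and the black canister; a loose bystander to be left alone. Origin: centre of its underside.
- objective: white-grey microscope objective, 28 mm wide, 44 mm tall, standing behind the tray, the leftmost of the bystanders; a loose bystander to be left alone. Origin: centre of its underside.
- black_canister: plain black lens canister, 37 mm wide, 62 mm tall, standing behind the tray, the rightmost of the bystanders; not one of the three; a loose bystander to be left alone. Origin: centre of its underside.
- microscope_2: tall fixed microscope on the bench to the right of the tray, its head over 0.5 m high; the near corner of its wide black stage (z = 0.18) and its eyepiece tubes (z about 0.3 to 0.45) reach to about 0.4 m from the robot's base axis. An arm that starts to the right of it must swing past close to the base. A fixed box, 0.2 m high, stands behind the tray's right end, from x = 0.62 m on.

How it is judged:
On the way, in this order (a step that is already met when the one before it is completed fails the run):
1. the left canister is held up clear of the tray by the fingers, the other two standing in the tray (height (world z) of canister_left above 0.03 m and contact force between canister_left and the fingers above 1 N and height (world z) of each of canister_middle, canister_right below 0.013 m and angle between each of canister_middle, canister_right's own z axis and vertical below 0.1 rad and contact force between each of canister_middle, canister_right and the fingers below 0.2 N and x of canister_middle in the frame of tray between -0.06 and 0.06 m and y of canister_middle in the frame of tray between -0.135 and 0.135 m and x of canister_right in the frame of tray between -0.06 and 0.06 m and y of canister_right in the frame of tray between -0.135 and 0.135 m), for 0.2 s.
2. the left canister stands upright in the tray again, let go (height (world z) of canister_left below 0.013 m and angle between canister_left's own z axis and vertical below 0.1 rad and contact force between canister_left and the fingers below 0.2 N and x of canister_left in the frame of tray between -0.06 and 0.06 m and y of canister_left in the frame of tray between -0.135 and 0.135 m), for 0.2 s.
3. the middle canister is held up clear of the tray by the fingers, the other two standing in the tray (all of step 2 and height (world z) of canister_middle above 0.03 m and contact force between canister_middle and the fingers above 1 N and height (world z) of canister_right below 0.013 m and angle between canister_right's own z axis and vertical below 0.1 rad and contact force between canister_right and the fingers below 0.2 N and x of canister_right in the frame of tray between -0.06 and 0.06 m and y of canister_right in the frame of tray between -0.135 and 0.135 m), for 0.2 s.
4. the middle canister stands upright in the tray again, let go (height (world z) of canister_middle below 0.013 m and angle between canister_middle's own z axis and vertical below 0.1 rad and contact force between canister_middle and the fingers below 0.2 N and x of canister_middle in the frame of tray between -0.06 and 0.06 m and y of canister_middle in the frame of tray between -0.135 and 0.135 m), for 0.2 s.
5. the right canister is held up clear of the tray by the fingers, the other two standing in the tray (all of step 2 and all of step 4 and height (world z) of canister_right above 0.03 m and contact force between canister_right and the fingers above 1 N), for 0.2 s.
At the end, for the whole second after the job is handed in: The heaviest canister (the one with the heavy lens, content_c, hidden inside) is held by the fingers, still (under 0.03 m/s) and within 0.3 rad of upright, its underside at least 0.14 m above the bench; the other two stand upright (within 0.1 rad) on the tray's liner, let go (((height (world z) of canister_left above 0.14 m and contact force between canister_left and the fingers above 1 N and distance between content_c and canister_left below 0.04 m and angle between canister_left's own z axis and vertical below 0.3 rad and linear speed of canister_left below 0.03 m/s and contact force between canister_left and tray below 0.1 N and height (world z) of each of canister_middle, canister_right below 0.013 m and angle between each of canister_middle, canister_right's own z axis and vertical below 0.1 rad and contact force between each of canister_middle, canister_right and the fingers below 0.2 N and x of canister_middle in the frame of tray between -0.06 and 0.06 m and y of canister_middle in the frame of tray between -0.135 and 0.135 m and x of canister_right in the frame of tray between -0.06 and 0.06 m and y of canister_right in the frame of tray between -0.135 and 0.135 m) or (height (world z) of canister_middle above 0.14 m and contact force between canister_middle and the fingers above 1 N and distance between content_c and canister_middle below 0.04 m and angle between canister_middle's own z axis and vertical below 0.3 rad and linear speed of canister_middle below 0.03 m/s and contact force between canister_middle and tray below 0.1 N and height (world z) of each of canister_left, canister_right below 0.013 m and angle between each of canister_left, canister_right's own z axis and vertical below 0.1 rad and contact force between each of canister_left, canister_right and the fingers below 0.2 N and x of canister_left in the frame of tray between -0.06 and 0.06 m and y of canister_left in the frame of tray between -0.135 and 0.135 m and x of canister_right in the frame of tray between -0.06 and 0.06 m and y of canister_right in the frame of tray between -0.135 and 0.135 m) or (height (world z) of canister_right above 0.14 m and contact force between canister_right and the fingers above 1 N and distance between content_c and canister_right below 0.04 m and angle between canister_right's own z axis and vertical below 0.3 rad and linear speed of canister_right below 0.03 m/s and contact force between canister_right and tray below 0.1 N and height (world z) of each of canister_left, canister_middle below 0.013 m and angle between each of canister_left, canister_middle's own z axis and vertical below 0.1 rad and contact force between each of canister_left, canister_middle and the fingers below 0.2 N and x of canister_left in the frame of tray between -0.06 and 0.06 m and y of canister_left in the frame of tray between -0.135 and 0.135 m and x of canister_middle in the frame of tray between -0.06 and 0.06 m and y of canister_middle in the frame of tray between -0.135 and 0.135 m))); the arm keeps its last pose, push and grip.
It fails at once if one of the three canisters is tipped by more than 0.8 rad (angle between any of canister_left, canister_middle, canister_right's own z axis and vertical above 0.8 rad).
It fails at once if the eyepiece, the objective or the black canister is moved by more than 2 cm (distance of any of eyepiece, objective, black_canister from where it was at the start of the episode above 0.02 m).
It also fails if it takes over 72 s, if anything falls off the work surface, if the arm or the gripper's body presses on something with over 40 N, if the wrist force passes 120 N, or if a joint passes its speed limit or range.

## Working session

There is one attempt and no reset: what is moved stays moved. The work goes in short steps, Python scripts to look and compute and a tool call to move; the robot and the scene stay as the last step left them, time stands still between calls to the robot, and variables do not carry over. Pictures are saved under pics/ and viewed, at most 10 in all, crops included, and the job is handed in when it is done.

Besides the shell and the picture viewer there is one more tool, called as a command line: name --pt "numbers of a row" for each row, then --argument value for the rest. send_rows: Moves the arm, as the interface text tells. Its arguments: {"type":"object","properties":{"deltas":{"type":"array","items":{"type":"array","items":{"type":"number"}}}},"required":["deltas"]}

```bash
mkdir -p pics; cat > h.py <<'E'
import numpy as np, cv2
from scipy.spatial.transform import Rotation as R
from station import telemetry, imaging, workorder
def cam(n):
    p=imaging.camera_params(n); return np.array(p["K"],float),np.array(p["dist"],float),np.array(p["xyz"],float),R.from_quat(p["attitude"]).as_matrix() if np.size(p["attitude"])==4 else np.array(p["attitude"])
def ray(n,uv):
    K,d,c,A=cam(n); q=cv2.undistortPoints(np.array(uv,float).reshape(-1,1,2),K,d).reshape(-1,2)
    return c,np.c_[q[:,0],-q[:,1],-np.ones(len(q))]@A.T
def plane(n,uv,z):
    c,r=ray(n,uv); return c+r*((z-c[2])/r[:,2])[:,None]
def pts(n,dep):
    v,u=np.nonzero(dep>0); c,r=ray(n,np.c_[u,v]); P=np.zeros(dep.shape+(3,)); P[v,u]=c+r*dep[v,u][:,None]; return P
E
python3 - <<'E'
from h import *
for n in("scene","top"):
    b,d=imaging.snapshot(n); cv2.imwrite(f"pics/{n}0.png",b); np.save(f"{n}0.npy",d); print(n,cam(n))
o=telemetry.get_obs(); print(o)
E
```

```text
scene (array([[361.39801155,   0.        , 318.2899263 ],
       [  0.        , 361.39801155, 199.90536671],
       [  0.        ,   0.        ,   1.        ]]), array([-0.01016611,  0.        ,  0.        ,  0.        ,  0.        ]), array([0.22074285, 0.66265483, 0.60417828]), array([[-0.81900812,  0.371286  , -0.43746131],
       [-0.57375936, -0.53670893,  0.61866285],
       [-0.00508854,  0.75768742,  0.65259779]]))
top (array([[443.95661452,   0.        , 318.27372942],
       [  0.        , 443.95661452, 202.7638444 ],
       [  0.        ,   0.        ,   1.        ]]), array([0.00628209, 0.        , 0.        , 0.        , 0.        ]), array([0.50704346, 0.14210144, 1.0409797 ]), array([[ 0.02870157,  0.99508418, -0.09478239],
       [-0.99913174,  0.03142391,  0.02735517],
       [ 0.03019913,  0.09391495,  0.9951221 ]]))
{'time': 0.1, 'q': array([1.19771235e+00, 3.78011947e-01, 7.97852176e-02, 1.27441836e+00,
       2.06749924e-05, 1.46050323e+00]), 'joint_velocities': array([-0.00039562, -0.00030269,  0.00360626,  0.00033822, -0.00048221,
        0.00067451]), 'joint_torque': array([ 3.53452797e-04, -4.64695930e+01,  2.70581371e+01,  1.20319836e-02,
       -7.51533594e-05,  3.10649469e-06]), 'eef_pos': array([0.1491412 , 0.55471595, 0.23045175]), 'tcp_rot': array([ 1.31017634e-01,  9.91379607e-01, -8.95042206e-04, -2.31281203e-04]), 'ft_force': array([-0.47070643,  0.03974885, -0.22936335]), 'wrist_torque': array([0.02905779, 0.00786114, 0.04694279]), 'gripper_force': 0.0, 'gripper_width': 0.0855775991535339}
```

View pics/scene0.png

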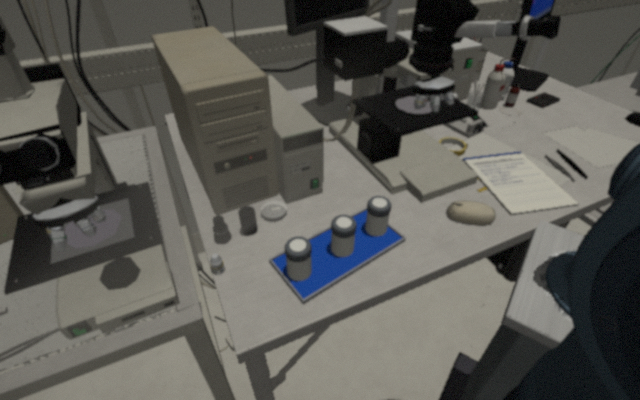

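View pics/top0.png

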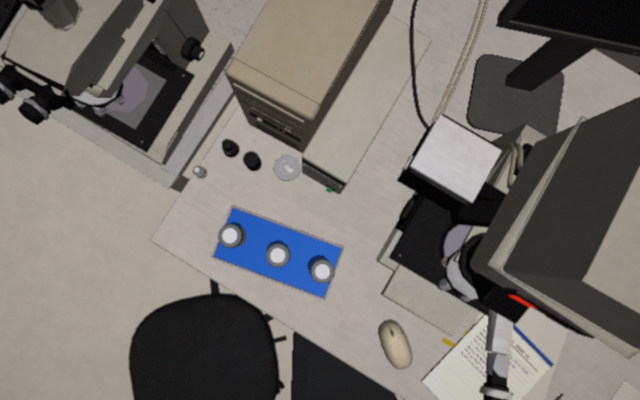

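The scene view shows the three lids at about (298,245), (343,222) and (377,203). In the top view they are at (231,236), (278,255) and (322,271), on the blue tray, with the bystanders at (199,171), (230,147) and (252,160). Next I'll triangulate the white lid discs.

```bash
cat >> h.py <<'E'
def discs(n,b,near,r=14):
    hsv=cv2.cvtColor(b,cv2.COLOR_BGR2HSV); out=[]
    for x,y in near:
        m=np.zeros(b.shape[:2],np.uint8); cv2.circle(m,(x,y),r,255,-1)
        v=hsv[...,2]; t=np.percentile(v[m>0],98)*.85
        k=((v>t)&(m>0)&(hsv[...,1]<60)).astype(np.uint8)
        _,l,s,c=cv2.connectedComponentsWithStats(k); i=1+np.argmax(s[1:,4]); out.append((*c[i],s[i,4]))
    return np.array(out)
def tri(a,b):
    c1,r1=ray("top",a); c2,r2=ray("scene",b); o=[]
    for p,q in zip(r1,r2):
        s=np.linalg.lstsq(np.c_[p,-q],c2-c1,rcond=None)[0]; o.append(((c1+p*s[0]+c2+q*s[1])/2).tolist()+[np.linalg.norm(c1+p*s[0]-c2-q*s[1])])
    return np.array(o)
E
python3 - <<'E'
from h import *
np.set_printoptions(precision=4,suppress=True)
t=cv2.imread("pics/top0.png"); s=cv2.imread("pics/scene0.png")
a=discs("top",t,[(231,236),(278,255),(322,271)]); b=discs("scene",s,[(298,243),(343,221),(377,202)],10)
print(a,b); print("tri",tri(a[:,:2],b[:,:2]))
print("plane z.088",plane("top",a[:,:2],.088),plane("scene",b[:,:2],.088))
d=np.load("top0.npy"); P=pts("top",d)
for x,y in a[:,:2]: print("depth",np.median(P[int(y)-3:int(y)+4,int(x)-3:int(x)+4].reshape(-1,3),0))
h=cv2.cvtColor(t,cv2.COLOR_BGR2HSV); m=cv2.inRange(h,(100,120,60),(130,255,255))
c=max(cv2.findContours(m,0,2)[0],key=cv2.contourArea); W=plane("top",c.reshape(-1,2),.01)[:,:2].astype(np.float32)
r=cv2.minAreaRect(W); print(r,cv2.boxPoints(r))
pb=[(199,171),(230,147),(252,160)]; print("bys",plane("top",pb,.05))
for lo in [(50,70),(150,400)]: pass
Z=P[...,2]; 
for nm,mask in (("z>.12",(Z>.12)&(P[...,0]<.75)&(abs(P[...,1])<.6)),):
    Q=P[mask]; H,_,_=np.histogram2d(Q[:,0],Q[:,1],bins=[np.arange(.1,.8,.05),np.arange(-.5,.6,.05)]); print(H.astype(int))
E
```

```text
[[229.3855 235.253  166.    ]
 [277.284  255.0432 162.    ]
 [321.9641 271.1796 167.    ]] [[297.5926 244.8667 135.    ]
 [343.5905 221.9333 105.    ]
 [379.186  202.2907  86.    ]]
tri [[0.523  0.3035 0.0881 0.0015]
 [0.484  0.2002 0.0882 0.0014]
 [0.4528 0.1042 0.088  0.0017]]
plane z.088 [[0.5224 0.3031 0.088 ]
 [0.4834 0.1999 0.088 ]
 [0.452  0.1039 0.088 ]] [[0.5237 0.3038 0.088 ]
 [0.4847 0.2004 0.088 ]
 [0.4535 0.1046 0.088 ]]
depth [0.5229 0.3041 0.0876]
depth [0.4834 0.2004 0.088 ]
depth [0.4522 0.1058 0.0883]
((0.4885160028934479, 0.20399829745292664), (0.2692013084888458, 0.11940203607082367), 71.1280746459961) [[0.3885 0.0959]
 [0.5015 0.0573]
 [0.5885 0.3121]
 [0.4756 0.3507]]
bys [[0.6644 0.3839 0.05  ]
 [0.7214 0.3176 0.05  ]
 [0.6934 0.2669 0.05  ]]
[[   0    0    0    0    0    0    0    0    0    0    0    0    0    0
     0    0    0    0    0    0    0]
 [   0    0    0    0    0    0    0    0    0    0    0    0    0    0
     0    0    0    0    0    0    0]
 [   0    0    0    0    0    0    0    0    0    0    0    0    0    0
     0    0    0    0    0    0 
[... 406 characters left out ...]
0
     0    0    0    0    0    0    0]
 [   0    0    0    0    0    0    0 3923 5466  162    0    0    0    0
     0    0    0    0    0    0    0]
 [   0    0    0    0    0    0  264 2240 7951  150    0    0    0    0
     0    0    0    0    0    0    0]
 [   0    0    0    0    0    0  359 7139 1590    0    0    0    0    0
     0    0    0    0    0    0    0]
 [   0    0    0    0    0  112 1038 4634 1222 1010    0  311   50    0
     0    0    0    0    0    0    0]
 [   0    0    0    0    9  426  311  634 1060  372  161  661  682   24
     0    0    0    0    0   75  160]
 [   0    0    0    0  164  390    0    0  250   30  521  647 1003 1100
   241    0    0    0   75  597 1689]]
```

send_rows --pt "0.374 -0.251 0 0.958 -1" --pt "0.374 -0.251 0 0.958 -1" --pt "0.374 -0.251 0 0.958 -1" --pt "0.374 -0.251 0 0.958 -1" --pt "0.374 -0.251 0 0.958 -1" --pt "0.374 -0.251 0 0.958 -1" --pt "0.374 -0.251 0 0.958 -1" --pt "0.374 -0.251 0 0.958 -1" --pt "0.374 -0.251 0 0.958 -1" --pt "0.374 -0.251 0 0.958 -1" --pt "0.374 -0.251 0 0.958 -1" --pt "0.374 -0.251 0 0.958 -1"

```text
time: 1.3
eef_pos: [0.5239, 0.3032, 0.2304]
tcp_rot: [-0.581, 0.814, 0.0, -0.001]
ft_force: [-0.7, -0.4, 0.7]
gripper_width: 0.0855
gripper_force: 0.0
```

send_rows --pt "0 0 0 0 -1" --pt "0 0 0 0 -1" --pt "0 0 0 0 -1" --pt "0 0 0 0 -1"

```text
time: 1.7
eef_pos: [0.5229, 0.3048, 0.2315]
tcp_rot: [-0.582, 0.813, 0.0, 0.0]
ft_force: [0.6, -0.8, 0.7]
gripper_width: 0.0853
gripper_force: 0.0
```

send_rows --pt "0 -0.001 -0.03 0 -1" --pt "0 -0.001 -0.06 0 -1" --pt "0 -0.001 -0.09 0 -1" --pt "0 -0.001 -0.115 0 -1" --pt "0 -0.001 -0.135 0 -1" --pt "0 -0.001 -0.15 0 -1" --pt "0 -0.001 -0.165 0 -1" --pt "0 -0.001 -0.18 0 -1" --pt "0 -0.001 -0.192 0 -1" --pt "0 -0.001 -0.2 0 -1" --pt "0 -0.001 -0.2 0 -1" --pt "0 -0.001 -0.2 0 -1"

```text
time: 2.9
eef_pos: [0.5236, 0.3035, 0.0317]
tcp_rot: [-0.582, 0.813, -0.0, 0.0]
ft_force: [0.6, 0.2, 2.0]
gripper_width: 0.0854
gripper_force: 0.0
```

send_rows --pt "0 0 0 0 0" --pt "0 0 0 0 0.1" --pt "0 0 0 0 0.2" --pt "0 0 0 0 0.3" --pt "0 0 0 0 0.5" --pt "0 0 0 0 1" --pt "0 0 0 0 1" --pt "0 0 0 0 1" --pt "0 0 0 0 1" --pt "0 0 0 0 1"

```text
time: 3.9
eef_pos: [0.5243, 0.3036, 0.0324]
tcp_rot: [-0.582, 0.813, -0.0, 0.001]
ft_force: [-0.3, -0.5, 5.7]
gripper_width: 0.0498
gripper_force: 62.4
```

send_rows --pt "0 0 0.005 0 1" --pt "0 0 0.015 0 1" --pt "0 0 0.025 0 1" --pt "0 0 0.035 0 1" --pt "0 0 0.045 0 1" --pt "0 0 0.055 0 1" --pt "0 0 0.065 0 1" --pt "0 0 0.075 0 1" --pt "0 0 0.08 0 1" --pt "0 0 0.08 0 1" --pt "0 0 0.08 0 1" --pt "0 0 0.08 0 1"

```text
time: 5.1
eef_pos: [0.5229, 0.3031, 0.1107]
tcp_rot: [-0.582, 0.813, 0.0, -0.001]
ft_force: [0.3, -0.8, -1.3]
gripper_width: 0.0493
gripper_force: 62.2
```

send_rows --pt "0 0 0 0 1" --pt "0 0 0 0 1" --pt "0 0 0 0 1" --pt "0 0 0 0 1" --pt "0 0 0 0 1"

```text
time: 5.6
eef_pos: [0.5234, 0.3033, 0.1113]
tcp_rot: [-0.582, 0.813, 0.0, -0.0]
ft_force: [-0.1, -0.5, -1.3]
gripper_width: 0.0495
gripper_force: 62.2
```

```bash
cat > w.py <<'E'
from h import *
import sys
np.set_printoptions(precision=3,suppress=True)
F=[]
for i in range(6):
    o=telemetry.get_obs(); F.append(np.r_[o["ft_force"],o["joint_torque"][1:4],o["wrist_torque"]]); b,d=imaging.snapshot("scene")
print(np.mean(F,0),np.std(F,0)[:3],o["eef_pos"],o["gripper_width"]); cv2.imwrite(f"pics/{sys.argv[1]}.png",b)
E
python3 w.py heftL
```

```text
[ -0.385   0.016  -1.427 -51.116  25.905   0.002   0.004  -0.004   0.029] [0.321 0.42  0.899] [0.523 0.303 0.111] 0.04942359149256754
```

View pics/heftL.png

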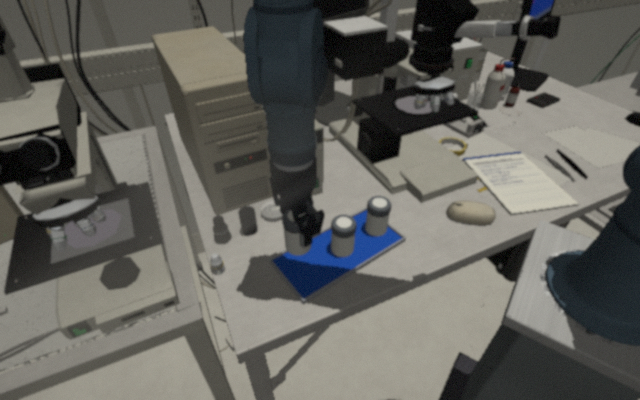

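The left canister is up at about (298,238) and the other two still stand in the tray. Now I'll set it down.

send_rows --pt "0 0 -0.01 0 1" --pt "0 0 -0.02 0 1" --pt "0 0 -0.03 0 1" --pt "0 0 -0.04 0 1" --pt "0 0 -0.05 0 1" --pt "0 0 -0.06 0 1" --pt "0 0 -0.066 0 1" --pt "0 0 -0.071 0 1" --pt "0 0 -0.075 0 1" --pt "0 0 -0.078 0 1" --pt "0 0 -0.08 0 1" --pt "0 0 -0.08 0 1"

```text
time: 7.1
eef_pos: [0.5235, 0.3034, 0.0325]
tcp_rot: [-0.582, 0.813, -0.0, 0.0]
ft_force: [-2.8, -1.3, 4.4]
gripper_width: 0.0493
gripper_force: 62.6
```

send_rows --pt "0 0 0 0 1" --pt "0 0 0 0 0.2" --pt "0 0 0 0 0.0" --pt "0 0 0 0 -0.3" --pt "0 0 0 0 -0.6" --pt "0 0 0 0 -1" --pt "0 0 0 0 -1" --pt "0 0 0 0 -1" --pt "0 0 0 0 -1" --pt "0 0 0 0 -1"

```text
time: 8.1
eef_pos: [0.5234, 0.3033, 0.0313]
tcp_rot: [-0.582, 0.813, 0.0, -0.0]
ft_force: [-0.2, -0.2, -1.3]
gripper_width: 0.0856
gripper_force: 0.0
```

send_rows --pt "0 0 0.01 0 -1" --pt "0 0 0.02 0 -1" --pt "0 0 0.03 0 -1" --pt "0 0 0.05 0 -1" --pt "0 0 0.07 0 -1" --pt "0 0 0.09 0 -1" --pt "0 0 0.12 0 -1" --pt "0 0 0.15 0 -1" --pt "0 0 0.18 0 -1" --pt "0 0 0.2 0 -1" --pt "0 0 0.2 0 -1" --pt "0 0 0.2 0 -1"

```text
time: 9.3
eef_pos: [0.5238, 0.3035, 0.2321]
tcp_rot: [-0.582, 0.813, -0.0, 0.001]
ft_force: [-0.6, 0.6, -1.1]
gripper_width: 0.0854
gripper_force: 0.0
```

```bash
python3 w.py relL
```

```text
[ -0.16    0.202  -0.51  -50.34   27.616   0.019   0.018  -0.011   0.002] [0.584 0.25  0.438] [0.523 0.303 0.23 ] 0.08548871221204789
```

View pics/relL.png

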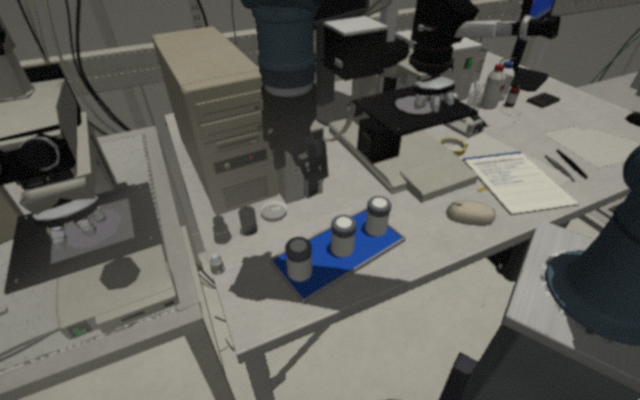

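The left canister stands upright again at (298,258), with its lid in the arm's shadow. Now the middle one.

send_rows --pt "-0.01 -0.025 0 0 -1" --pt "-0.025 -0.065 0 0 -1" --pt "-0.0395 -0.103 0 0 -1" --pt "-0.0395 -0.103 0 0 -1" --pt "-0.0395 -0.103 -0.03 0 -1" --pt "-0.0395 -0.103 -0.07 0 -1" --pt "-0.0395 -0.103 -0.1 0 -1" --pt "-0.0395 -0.103 -0.12 0 -1" --pt "-0.0395 -0.103 -0.14 0 -1" --pt "-0.0395 -0.103 -0.155 0 -1" --pt "-0.0395 -0.103 -0.17 0 -1" --pt "-0.0395 -0.103 -0.18 0 -1"

```text
time: 10.8
eef_pos: [0.4834, 0.2007, 0.0499]
tcp_rot: [-0.582, 0.813, 0.0, -0.001]
ft_force: [-0.5, -0.2, 0.8]
gripper_width: 0.0852
gripper_force: 0.0
```

send_rows --pt "0 0 -0.01 0 -1" --pt "0 0 -0.02 0 -1" --pt "0 0 -0.02 0 -1" --pt "0 0 -0.02 0 0" --pt "0 0 -0.02 0 0.1" --pt "0 0 -0.02 0 0.2" --pt "0 0 -0.02 0 0.3" --pt "0 0 -0.02 0 0.5" --pt "0 0 -0.02 0 1" --pt "0 0 -0.02 0 1" --pt "0 0 -0.02 0 1" --pt "0 0 -0.02 0 1"

```text
time: 12.0
eef_pos: [0.485, 0.2004, 0.0324]
tcp_rot: [-0.582, 0.813, -0.001, 0.001]
ft_force: [0.0, -1.6, 5.9]
gripper_width: 0.0491
gripper_force: 62.0
```

send_rows --pt "0 0 0.005 0 1" --pt "0 0 0.015 0 1" --pt "0 0 0.025 0 1" --pt "0 0 0.035 0 1" --pt "0 0 0.045 0 1" --pt "0 0 0.055 0 1" --pt "0 0 0.065 0 1" --pt "0 0 0.075 0 1" --pt "0 0 0.08 0 1" --pt "0 0 0.08 0 1" --pt "0 0 0.08 0 1" --pt "0 0 0.08 0 1"

```text
time: 13.2
eef_pos: [0.4834, 0.2001, 0.1107]
tcp_rot: [-0.582, 0.813, 0.0, -0.001]
ft_force: [0.2, 0.1, -5.5]
gripper_width: 0.0491
gripper_force: 62.9
```

send_rows --pt "0 0 0 0 1" --pt "0 0 0 0 1" --pt "0 0 0 0 1" --pt "0 0 0 0 1" --pt "0 0 0 0 1"

```text
time: 13.7
eef_pos: [0.4839, 0.2003, 0.1113]
tcp_rot: [-0.582, 0.813, 0.0, -0.0]
ft_force: [0.4, 0.8, -4.5]
gripper_width: 0.0493
gripper_force: 62.9
```

```bash
sed -i 's/range(6)/range(12)/' w.py; python3 w.py heftM
```

```text
[  0.073   0.042  -4.801 -44.748  26.259   0.003  -0.01    0.017   0.009] [0.436 0.446 0.468] [0.484 0.2   0.111] 0.04938676607160973
```

send_rows --pt "0 0 -0.01 0 1" --pt "0 0 -0.02 0 1" --pt "0 0 -0.03 0 1" --pt "0 0 -0.04 0 1" --pt "0 0 -0.05 0 1" --pt "0 0 -0.06 0 1" --pt "0 0 -0.066 0 1" --pt "0 0 -0.071 0 1" --pt "0 0 -0.075 0 1" --pt "0 0 -0.078 0 1" --pt "0 0 -0.08 0 1" --pt "0 0 -0.08 0 1"

```text
time: 15.5
eef_pos: [0.4841, 0.2003, 0.0324]
tcp_rot: [-0.582, 0.813, -0.0, 0.0]
ft_force: [-2.2, -1.7, 3.3]
gripper_width: 0.0489
gripper_force: 63.4
```

send_rows --pt "0 0 0 0 1" --pt "0 0 0 0 0.2" --pt "0 0 0 0 0.0" --pt "0 0 0 0 -0.3" --pt "0 0 0 0 -0.6" --pt "0 0 0 0 -1" --pt "0 0 0 0 -1" --pt "0 0 0 0 -1" --pt "0 0 0 0 -1" --pt "0 0 0 0 -1"

```text
time: 16.5
eef_pos: [0.4839, 0.2003, 0.0313]
tcp_rot: [-0.582, 0.813, 0.0, -0.0]
ft_force: [0.1, -0.3, -0.0]
gripper_width: 0.0857
gripper_force: 0.0
```

send_rows --pt "0 0 0.01 0 -1" --pt "0 0 0.02 0 -1" --pt "0 0 0.03 0 -1" --pt "0 0 0.05 0 -1" --pt "0 0 0.07 0 -1" --pt "0 0 0.09 0 -1" --pt "0 0 0.12 0 -1" --pt "0 0 0.15 0 -1" --pt "0 0 0.18 0 -1" --pt "0 0 0.2 0 -1" --pt "0 0 0.2 0 -1" --pt "0 0 0.2 0 -1"

```text
time: 17.7
eef_pos: [0.4842, 0.2004, 0.232]
tcp_rot: [-0.582, 0.813, -0.0, 0.001]
ft_force: [-0.2, -0.3, -0.4]
gripper_width: 0.0855
gripper_force: 0.0
```

```bash
python3 w.py relM
```

```text
[ -0.087  -0.022  -0.179 -41.329  27.074   0.014   0.001  -0.002   0.002] [0.391 0.444 0.363] [0.484 0.2   0.231] 0.08577588988667573
```

View pics/relM.png

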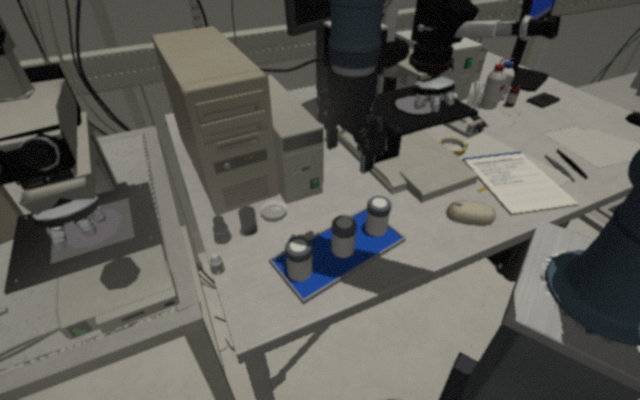

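All three stand upright, at (298,258), (343,236) and (377,215). The middle one pulled about 4.7 N and the left about 1.4 N. Now the right one.

send_rows --pt "-0.008 -0.025 0 0 -1" --pt "-0.02 -0.06 0 0 -1" --pt "-0.031 -0.096 0 0 -1" --pt "-0.031 -0.096 0 0 -1" --pt "-0.031 -0.096 -0.03 0 -1" --pt "-0.031 -0.096 -0.07 0 -1" --pt "-0.031 -0.096 -0.1 0 -1" --pt "-0.031 -0.096 -0.12 0 -1" --pt "-0.031 -0.096 -0.14 0 -1" --pt "-0.031 -0.096 -0.155 0 -1" --pt "-0.031 -0.096 -0.17 0 -1" --pt "-0.031 -0.096 -0.18 0 -1"

```text
time: 19.5
eef_pos: [0.4527, 0.1048, 0.0503]
tcp_rot: [-0.582, 0.813, 0.0, -0.0]
ft_force: [0.4, 0.0, 0.6]
gripper_width: 0.0854
gripper_force: 0.0
```

send_rows --pt "0 0 -0.01 0 -1" --pt "0 0 -0.02 0 -1" --pt "0 0 -0.02 0 -1" --pt "0 0 -0.02 0 0" --pt "0 0 -0.02 0 0.1" --pt "0 0 -0.02 0 0.2" --pt "0 0 -0.02 0 0.3" --pt "0 0 -0.02 0 0.5" --pt "0 0 -0.02 0 1" --pt "0 0 -0.02 0 1" --pt "0 0 -0.02 0 1" --pt "0 0 -0.02 0 1"

```text
time: 20.7
eef_pos: [0.4537, 0.1043, 0.0322]
tcp_rot: [-0.582, 0.813, -0.0, 0.001]
ft_force: [-0.6, -0.4, 6.3]
gripper_width: 0.0493
gripper_force: 61.1
```

send_rows --pt "0 0 0.005 0 1" --pt "0 0 0.015 0 1" --pt "0 0 0.025 0 1" --pt "0 0 0.035 0 1" --pt "0 0 0.045 0 1" --pt "0 0 0.055 0 1" --pt "0 0 0.065 0 1" --pt "0 0 0.075 0 1" --pt "0 0 0.08 0 1" --pt "0 0 0.08 0 1" --pt "0 0 0.08 0 1" --pt "0 0 0.08 0 1"

```text
time: 21.9
eef_pos: [0.4524, 0.1042, 0.1108]
tcp_rot: [-0.582, 0.813, 0.0, -0.001]
ft_force: [0.0, -0.1, -1.9]
gripper_width: 0.0486
gripper_force: 61.7
```

send_rows --pt "0 0 0 0 1" --pt "0 0 0 0 1" --pt "0 0 0 0 1" --pt "0 0 0 0 1" --pt "0 0 0 0 1"

```text
time: 22.4
eef_pos: [0.4528, 0.1043, 0.1113]
tcp_rot: [-0.582, 0.813, 0.0, -0.0]
ft_force: [-0.1, -0.6, -2.5]
gripper_width: 0.0489
gripper_force: 61.7
```

```bash
python3 w.py heftR
```

```text
[ -0.047   0.12   -2.182 -37.149  24.695   0.002   0.005  -0.008   0.01 ] [0.382 0.349 0.502] [0.453 0.104 0.111] 0.049210228636596826
```

The right one pulls about 2.2 N, so the middle is the heaviest. I'll put the right one down and go back to the middle.

send_rows --pt "0 0 -0.01 0 1" --pt "0 0 -0.02 0 1" --pt "0 0 -0.03 0 1" --pt "0 0 -0.04 0 1" --pt "0 0 -0.05 0 1" --pt "0 0 -0.06 0 1" --pt "0 0 -0.066 0 1" --pt "0 0 -0.071 0 1" --pt "0 0 -0.075 0 1" --pt "0 0 -0.078 0 1" --pt "0 0 -0.08 0 1" --pt "0 0 -0.08 0 1"

```text
time: 24.2
eef_pos: [0.4531, 0.1043, 0.0322]
tcp_rot: [-0.582, 0.813, -0.0, 0.0]
ft_force: [-3.0, -0.8, 5.4]
gripper_width: 0.0491
gripper_force: 62.2
```

send_rows --pt "0 0 0 0 1" --pt "0 0 0 0 0.2" --pt "0 0 0 0 0.0" --pt "0 0 0 0 -0.3" --pt "0 0 0 0 -0.6" --pt "0 0 0 0 -1" --pt "0 0 0 0 -1" --pt "0 0 0 0 -1" --pt "0 0 0 0 -1" --pt "0 0 0 0 -1"

```text
time: 25.2
eef_pos: [0.4528, 0.1043, 0.0313]
tcp_rot: [-0.582, 0.813, 0.0, -0.0]
ft_force: [0.4, 0.0, -0.9]
gripper_width: 0.0854
gripper_force: 0.0
```

send_rows --pt "0 0 0.01 0 -1" --pt "0 0 0.02 0 -1" --pt "0 0 0.03 0 -1" --pt "0 0 0.05 0 -1" --pt "0 0 0.07 0 -1" --pt "0 0 0.09 0 -1" --pt "0 0 0.12 0 -1" --pt "0 0 0.15 0 -1" --pt "0 0 0.18 0 -1" --pt "0 0 0.2 0 -1" --pt "0 0 0.2 0 -1" --pt "0 0 0.2 0 -1"

```text
time: 26.4
eef_pos: [0.4532, 0.1043, 0.232]
tcp_rot: [-0.582, 0.813, -0.0, 0.001]
ft_force: [-0.2, 0.1, 0.4]
gripper_width: 0.0851
gripper_force: 0.0
```

```bash
python3 w.py relR
```

```text
[ -0.111   0.11   -0.125 -35.088  26.914   0.013  -0.016   0.     -0.012] [0.415 0.556 0.546] [0.453 0.104 0.231] 0.08522005915268065
```

View pics/relR.png

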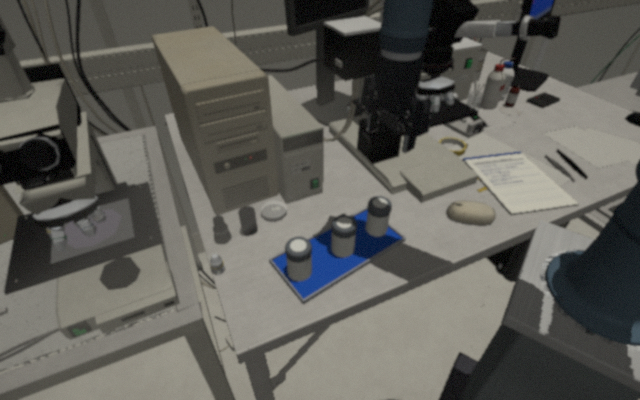

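All three stand upright in the tray, at (298,258), (343,236) and (377,215). I'll grasp the middle one and raise it 0.18 m.

send_rows --pt "0.008 0.025 0 0 -1" --pt "0.02 0.06 0 0 -1" --pt "0.031 0.096 0 0 -1" --pt "0.031 0.096 0 0 -1" --pt "0.031 0.096 -0.03 0 -1" --pt "0.031 0.096 -0.07 0 -1" --pt "0.031 0.096 -0.1 0 -1" --pt "0.031 0.096 -0.12 0 -1" --pt "0.031 0.096 -0.14 0 -1" --pt "0.031 0.096 -0.155 0 -1" --pt "0.031 0.096 -0.17 0 -1" --pt "0.031 0.096 -0.18 0 -1"

```text
time: 28.2
eef_pos: [0.4831, 0.1995, 0.0503]
tcp_rot: [-0.582, 0.813, 0.0, -0.001]
ft_force: [0.7, -0.2, 0.3]
gripper_width: 0.0851
gripper_force: 0.0
```

send_rows --pt "0 0 -0.01 0 -1" --pt "0 0 -0.02 0 -1" --pt "0 0 -0.02 0 -1" --pt "0 0 -0.02 0 0" --pt "0 0 -0.02 0 0.1" --pt "0 0 -0.02 0 0.2" --pt "0 0 -0.02 0 0.3" --pt "0 0 -0.02 0 0.5" --pt "0 0 -0.02 0 1" --pt "0 0 -0.02 0 1" --pt "0 0 -0.02 0 1" --pt "0 0 -0.02 0 1"

```text
time: 29.4
eef_pos: [0.4844, 0.2006, 0.0323]
tcp_rot: [-0.582, 0.813, -0.0, 0.001]
ft_force: [-2.3, -1.0, 6.1]
gripper_width: 0.049
gripper_force: 62.3
```

send_rows --pt "0 0 0.005 0 1" --pt "0 0 0.015 0 1" --pt "0 0 0.03 0 1" --pt "0 0 0.05 0 1" --pt "0 0 0.07 0 1" --pt "0 0 0.09 0 1" --pt "0 0 0.11 0 1" --pt "0 0 0.13 0 1" --pt "0 0 0.15 0 1" --pt "0 0 0.165 0 1" --pt "0 0 0.175 0 1" --pt "0 0 0.18 0 1"

```text
time: 30.6
eef_pos: [0.484, 0.2003, 0.2122]
tcp_rot: [-0.582, 0.813, -0.0, 0.0]
ft_force: [-0.2, -0.3, -4.8]
gripper_width: 0.0496
gripper_force: 63.0
```

send_rows --pt "0 0 0 0 1" --pt "0 0 0 0 1" --pt "0 0 0 0 1" --pt "0 0 0 0 1" --pt "0 0 0 0 1" --pt "0 0 0 0 1" --pt "0 0 0 0 1" --pt "0 0 0 0 1"

```text
time: 31.4
eef_pos: [0.4839, 0.2003, 0.2113]
tcp_rot: [-0.582, 0.813, 0.0, -0.0]
ft_force: [-0.8, 0.6, -4.8]
gripper_width: 0.0486
gripper_force: 63.0
```

```bash
python3 w.py final
```

```text
[ -0.282   0.139  -5.032 -43.668  28.512   0.003   0.011   0.      0.007] [0.591 0.53  0.371] [0.484 0.2   0.211] 0.049275676040174424
```

View pics/final.png

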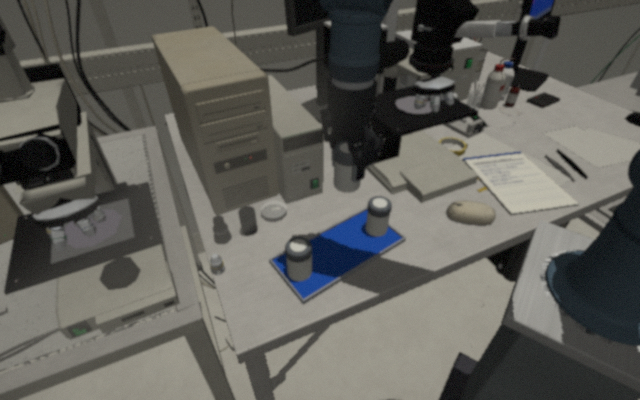

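The middle canister is held upright and still at about (347,165), with its underside about 0.19 m above the bench. The other two stand at (298,258) and (377,215).

```bash
python3 -c "
from station import workorder; print(workorder.close_job())"
```

```text
the job is handed in; nothing more can be done
None
```

I hefted all three canisters in order and handed the job in with the heaviest, the middle one (about 0.5 kg), held upright and still about 18 cm above the tray and the other two standing in it; no verdict was returned.

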